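# Ease the panel clamp by one ratchet notch

## Robot

A 6-joint arm with a two-finger parallel gripper is mounted at the origin on the work surface. World frame = base frame: x ahead of the robot, y to its left, z up, the work surface at z = 0. Lengths are in m, angles in rad, forces in N, time in s.
With the tool pointing down it reaches from about 0.225 to 0.725 m from the base axis. Payload 3.1 kg.
Tool frame: the origin (TCP) lies at the centre of the arm's flange, where the gripper is bolted on; the fingertips stand 173 mm ahead of it and the grasp point (between the pads) lies 155 mm ahead of it (env.nose_length is the distance from the TCP to the fingertips, in m); z points along the fingers, y is the direction in which the jaws open and shut (so a half turn about z gives the same grasp; the last joint's range is limited). The gripper opens to 85 mm and grips with 20 to 120 N. Pads are 22 mm wide; open, the fingers measure 114 mm over their backs; the gripper's body (76 mm by 85 mm) begins 54 mm behind the grasp point. The pads swing forward as they close: fully open they stand 13 mm farther back than shut.
Start: joints at [-1.304, 0.048, 0.099, 1.622, 0, 1.443], TCP at [0.202, -0.485, 0.405] pointing down, gripper open.
Joint ranges: [-2.91, 2.91], [-0.99, 1.94], [-1.21, 1.42], [-2.12, 2.29], [-1.49, 1.47], [-3.14, 3.14]. Speed limits (rad/s): [2.79, 2.79, 3.14, 3.14, 3.14, 3.14].

## Interface

Orientations are given as a unit quaternion [x, y, z, w].
In Python, from workcell import monitor, eyes, order, env gives the robot as it stands.
- The arm moves only by the shell command python3 -m inch 'ROWS' [OPENING]. ROWS is JSON, a list of rows, each a list of 4 numbers: the shift along the tool's x, y, z in mm, then the turn about the tool's z in rad. In form: [[dx, dy, dz, turn], ...]. A call has 1 to 8 rows; each row shifts and turns the commanded pose from where the row before left it, along the tool's axes as they then stand; what a row does not reach is not made up. A row lasts 1/8 s, in which the tool goes at most 62.5 mm and 10.7 degrees, less where a joint would pass 70% of its speed; a pose out of reach is approached as far as the arm can. A call is refused whole if a number of a shift passes 62.5 or a number of a turn 0.188, either way. A call with a gripper value outside its range is refused whole. OPENING is the finger opening in mm, from 0 to 85.4, set as the call begins (- or left out, the last holds). The fingers move at their own pace and stop on an object; the grip force is fixed at half the most. Time passes only in rows, so rows that do not move let the fingers close. It gives the time, the measured TCP pose, the force and the opening at its end, in the units of the state.
- monitor.get_obs(): the state, without advancing time (a new reading comes with each control period).
- eyes.camera(name): name is "scene" or "side" or "wrist"; returns the picture (480x640x3 uint8, red, green, blue); there is no depth.
- eyes.camera_info(name): a dict with "fx", "fy", "cx", "cy" (pixels), "distortion" ([k1, k2, p1, p2, k3] as OpenCV has them; the pictures are not rectified), "R" (3x3) and "t" (3): a world point X has camera coordinates R X + t. Camera axes: x right, y down, z forward; pixel columns grow to the right and rows downward; lengths in m; the calibration is good to about 2 mm. A picture is of the moment at which its call begins: read the wrist's pose just before it. camera_info takes no time and is no camera call; for the wrist camera it gives the pose at the moment of the call.
- order.close_job(): hands the job in, once; it reports no verdict.
The state is a dict: "t": time; "joint_positions": joint angles; "qd": joint speeds; "joint_torque": joint torques, N m; "tool_pos": TCP position; "tool_rot": TCP orientation; "contact_force": force on the tool from outside, world axes, zero at the start; "moment": the same for the moment, N m; "finger_gap": finger opening in m.
Only numpy, scipy, OpenCV 4.12 (cv2) and the standard library are available. Lean on these libraries where they do the work, as an engineer would, in place of code of your own. Each camera call takes 0.05 s, during which the arm holds its last target. There are 200 camera calls.

## Task

The panel clamp has been wound one notch too tight. With a fingertip on its red thumb bar, tip the pawl up until it stays back, push the blue wheel by one of its upright pegs one notch backward (anticlockwise seen from above), then tip the pawl down again so that it drops fully into that next notch. Back the wheel off by one notch only, and leave the panel and everything lying about where it is.

Things in the scene. Friction and masses are not known exactly. Their poses are not given: they have to be found in the camera images.
- clamp: Ratchet panel clamp on a plywood board (x -120 to +200, y -335 to +205 mm in its frame, 18 mm thick) fixed on the bench, turned up to 20 degrees either way. Origin: on the bench surface under the wheel's axle; z up. Pawl on its +y side; panel, jaw and fence on its -y side; the robot's side is -x
- wheel_hub (a point): On the upright axle of the blue wheel, at the wheel's top face, 42 mm above the bench. Disc of 97 mm radius; on its rim (radius 74 to 96 mm) ten steel saw teeth 36 degrees (0.628 rad) apart, tops 52 mm above the bench; hub 26 mm radius, 58 mm high (its nut 70 mm); four upright wooden pegs
- wheel (a joint): Wheel angle, rad; within 0.05 of 0 at the start; grows anticlockwise from above = backward (jaw leaves the panel). With the nose in a notch it has 0.1 rad of play about the notch's middle (0; 0.628 is the next notch back) and cannot go further back. Pawl up: steady friction, about 4 N at a peg; it stays where left
- pawl (a joint): Angle of the pawl, rad: 0 = nose fully down in a notch, 0.75 = tipped right back on its stop. The nose clears the teeth above about 0.25. Top-heavy: let go beyond about 0.42 it falls back to 0.75 and stays there, let go below about 0.28 it falls shut. Needs about 1 N at the thumb bar
- pawl_pivot (a point): On the pawl's shaft, which lies along the clamp's x at y = 135, z = 62 mm (clamp's frame) and ends at x = -60 mm. The pawl's 12 mm wide arm runs along x = 0 to y = 75 mm; the lever of the thumb bar rises from the shaft at x = -45 mm. The bracket's cheeks reach x -16 to +22 mm, z up to 70 mm
- pawl_bar (a point): Centre of the pawl's red thumb bar: round, 22 mm across, 50 mm long, along the clamp's x, to the side of the pawl's arm. Pushed away from the wheel (clamp's +y) it lifts the nose, pushed back it lowers it. In the clamp's frame the centre is at (-45, 120, 122) mm with the pawl down and (-45, 165, 116) mm with it tipped back
- pawl_nose (a point): Middle of the underside of the pawl's nose (12 mm along x, 18 mm along y)
- peg0 (a point): Point on the axis of the upright wooden peg that at wheel angle 0 stands on the clamp's +x side of the axle; 62 mm from the axle, peg 14 mm across; this point is 80 mm above the bench, the peg reaches from 42 to 95 mm. Turns with the wheel
- peg1 (a point): Point on the axis of the upright wooden peg that at wheel angle 0 stands on the clamp's +y side of the axle; 62 mm from the axle, peg 14 mm across; this point is 80 mm above the bench, the peg reaches from 42 to 95 mm. Turns with the wheel
- peg2 (a point): Point on the axis of the upright wooden peg that at wheel angle 0 stands on the clamp's -x side of the axle; 62 mm from the axle, peg 14 mm across; this point is 80 mm above the bench, the peg reaches from 42 to 95 mm. Turns with the wheel
- peg3 (a point): Point on the axis of the upright wooden peg that at wheel angle 0 stands on the clamp's -y side of the axle; 62 mm from the axle, peg 14 mm across; this point is 80 mm above the bench, the peg reaches from 42 to 95 mm. Turns with the wheel
- panel: Glued pine panel 190 x 160 x 22 mm, loose between jaw and fence on the clamp's board. Origin: middle of its underside. Leave it alone
- glue: White bottle with orange cap, 54 mm across, 140 mm tall, standing on the clamp's board. Origin: middle of its underside. Leave it alone
- tape: Black and yellow tape measure 66 x 42 x 60 mm, standing on the clamp's board. Origin: middle of its underside. Leave it alone
- mallet: Wooden mallet lying on the bench, 262 mm long, head 125 x 75 x 55 mm. Origin: middle of its underside. Leave it alone
- chisel: Chisel with orange handle lying on the bench, 260 mm long. Origin: middle of its underside. Leave it alone
- square: Try square with red stock lying on the bench, 215 x 130 mm. Origin: middle of its underside. Leave it alone
- rail: Notched pine rail lying on the bench, 250 x 45 x 38 mm. Origin: middle of its underside. Leave it alone

How it is judged:
By the outcome, as a careful person would: the job done as asked, in the order asked, and still so for the second after the job is handed in, with the robot touching nothing.
It also fails if it takes over 48 s, if anything falls off the work surface, if the arm or the gripper's body presses on something with over 40 N, if the wrist force passes 120 N, or if a joint passes its speed limit or range.

## Working session

There is one attempt and no reset: what is moved stays moved. The work goes in short steps, Python scripts to look and compute and a shell command to move; the robot and the scene stay as the last step left them, time stands still between calls to the robot, and variables do not carry over. Pictures are saved under pics/ and viewed, about 8 in all and at most 12, crops included, and the job is handed in when it is done.

```bash
ls; mkdir -p pics
python3 - <<'E'
from workcell import monitor, eyes, order, env
import cv2,numpy as np
print(monitor.get_obs())
for n in("scene","side"):
    i=eyes.camera_info(n);print(n,i)
    cv2.imwrite(f"pics/{n}0.png",eyes.camera(n)[:,:,::-1])
E
```

```text
pics
{'t': 0.0, 'joint_positions': array([-1.30376673e+00,  4.87376242e-02,  9.75992422e-02,  1.62203335e+00,
       -2.14669586e-05,  1.44302342e+00]), 'qd': array([-3.45060194e-04, -2.60617075e-04,  4.74276157e-04, -4.56157899e-04,
        7.89129698e-05,  5.88730722e-04]), 'joint_torque': array([ 2.91214383e-04, -3.38787889e+01,  3.20012248e+01,  2.03381432e-02,
       -6.31498369e-05, -5.13660879e-06]), 'tool_pos': array([ 0.20187001, -0.48440439,  0.40352424]), 'tool_rot': array([ 9.80578865e-01,  1.96121593e-01, -9.33383182e-05, -1.18407642e-03]), 'contact_force': array([-0.33627266, -0.01321897, -0.01030962]), 'moment': array([ 0.02364565, -0.0633815 , -0.00121019]), 'finger_gap': 0.08547224071925565}
scene {'fx': 503.82908285158, 'fy': 503.82908285158, 'cx': 318.27077196134326, 'cy': 233.46073195828126, 'distortion': array([-0.00051439,  0.        ,  0.        ,  0.        ,  0.        ]), 'R': array([[ 0.41986202,  0.90757178, -0.00541747],
       [ 0.67160643, -0.31470327, -0.67075081],
       [-0.6104594 ,  0.27798438, -0.741663  ]]), 't': array([-0.22515453, -0.30478197,  1.94394567])}
side {'fx': 440.1615940698464, 'fy': 440.1615940698464, 'cx': 318.2719144062827, 'cy': 238.13253420747796, 'distortion': array([0.03735651, 0.        , 0.        , 0.        , 0.        ]), 'R': array([[ 0.85563413, -0.51727109, -0.01791215],
       [-0.41047665, -0.65708839, -0.63225293],
       [ 0.3152763 ,  0.54832971, -0.77455496]]), 't': array([-0.46087344,  0.28761821,  1.41569443])}
```

View pics/scene0.png

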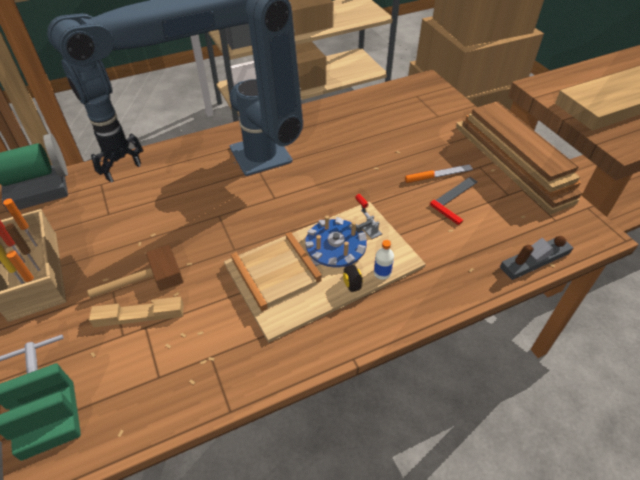

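View pics/side0.png

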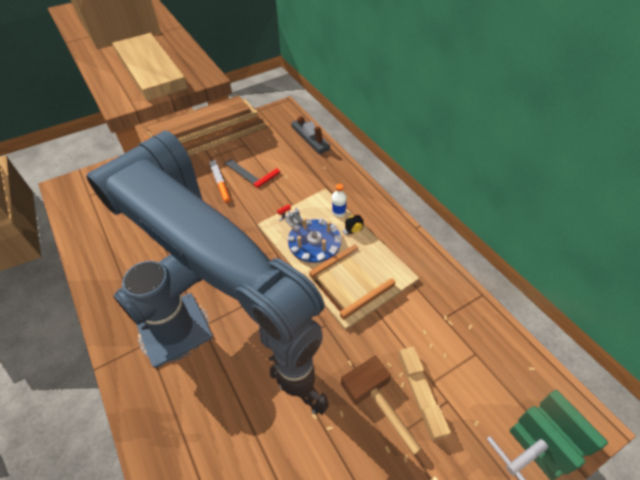

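The scene view shows the wheel hub at about (337,239), the red bar at (362,201) and the bottle at (384,262). In the side view the hub is at about (315,237) and the bar at (284,210).

```bash
cat > h.py <<'E'
import cv2,numpy as np
from workcell import monitor,eyes
def ray(i,uv):
    K=np.array([[i['fx'],0,i['cx']],[0,i['fy'],i['cy']],[0,0,1]])
    p=cv2.undistortPoints(np.array([[uv]],float),K,np.array(i['distortion']))[0,0]
    R=np.array(i['R']);return -R.T@np.array(i['t']),R.T@np.array([p[0],p[1],1])
def onz(i,uv,z):
    o,d=ray(i,uv);return o+d*(z-o[2])/d[2]
def tri(a,b):
    A=[];y=[]
    for i,uv in(a,b):
        o,d=ray(i,uv);d=d/np.linalg.norm(d);P=np.eye(3)-np.outer(d,d);A.append(P);y.append(P@o)
    x=np.linalg.lstsq(np.vstack(A),np.hstack(y),rcond=None)[0]
    return x,[round(1000*np.linalg.norm(P@x-q),1) for P,q in zip(A,y)]
def proj(i,X):
    K=np.array([[i['fx'],0,i['cx']],[0,i['fy'],i['cy']],[0,0,1]])
    return cv2.projectPoints(np.array(X,float).reshape(-1,1,3),cv2.Rodrigues(np.array(i['R']))[0],np.array(i['t']),K,np.array(i['distortion']))[0][:,0]
def mask(im,kind):
    h=cv2.cvtColor(im,cv2.COLOR_RGB2HSV)
    if kind=='red': return (cv2.inRange(h,(0,200,110),(4,255,255))|cv2.inRange(h,(174,200,110),(180,255,255)))
    return cv2.inRange(h,(100,120,60),(128,255,255))
def blob(m,near,win):
    z=np.zeros_like(m);x,y=near;z[y-win:y+win,x-win:x+win]=m[y-win:y+win,x-win:x+win]
    n,l,s,c=cv2.connectedComponentsWithStats(z);k=1+np.argmax(s[1:,4])
    return c[k],s[k],(l==k)
E
python3 - <<'E'
from h import *
rb={'scene':((362,201),14),'side':((284,210),14)};bl={'scene':((335,242),45),'side':((315,240),40)}
out={}
for n in rb:
    im=cv2.cvtColor(cv2.imread(f'pics/{n}0.png'),4);i=eyes.camera_info(n)
    c,s,_=blob(mask(im,'red'),*rb[n]);r=cv2.minAreaRect(np.argwhere(_)[:,::-1].astype(np.float32))
    cb,sb,l=blob(mask(im,'blue'),*bl[n])
    h=cv2.convexHull(np.argwhere(l)[:,::-1].astype(np.int32)).astype(float)[:,0]
    P=np.array([onz(i,p,.042)[:2] for p in h]); e=cv2.minEnclosingCircle((P*1000).astype(np.float32))
    print(n,'bar',c,s,r,'wheel',sb,e); out[n]=(i,c)
    x,y=bl[n][0]; cv2.imwrite(f'pics/{n}crop.png',cv2.resize(cv2.imread(f'pics/{n}0.png')[y-60:y+60,x-75:x+75],None,fx=5,fy=5,interpolation=cv2.INTER_CUBIC))
print(tri(out['scene'],out['side']))
E
```

```text
scene bar [361.21621622 199.95945946] [356 194  11  13  74] ((361.2500305175781, 200.25003051757812), (13.435027122497559, 5.656853675842285), 45.0) wheel [ 306  220   60   46 1081] ((558.6016845703125, 51.622589111328125), 96.16739654541016)
side bar [283.58139535 209.02325581] [278 205  12   8  43] ((283.60003662109375, 209.20005798339844), (3.5777084827423096, 11.627553939819336), 63.43495178222656) wheel [295 243  27  19 257] ((503.1545104980469, 7.545217514038086), 47.051090240478516)
(array([0.49765129, 0.16795551, 0.12240774]), [np.float64(0.8), np.float64(0.8)])
```

View pics/scenecrop.png

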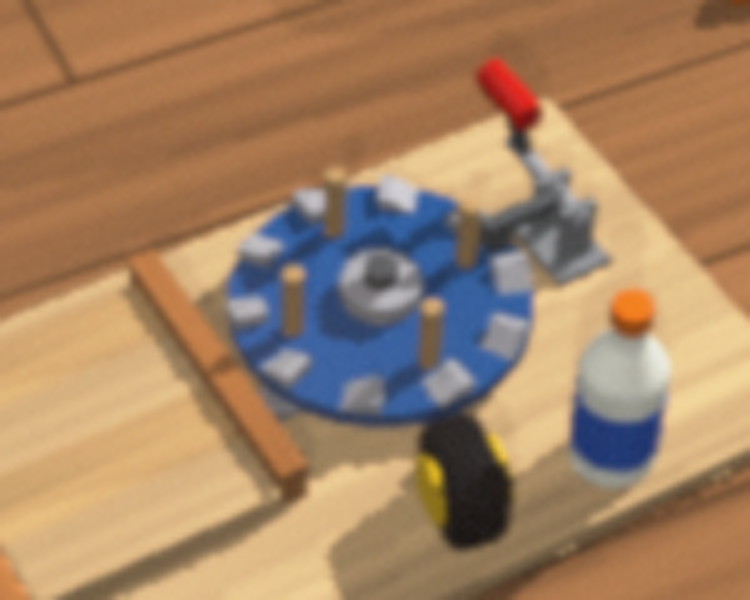

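```bash
python3 -m inch '[[0,0,0,0.135],[0,0,0,0.135],[31,-46,0,0],[31,-46,0,0],[31,-46,0,0],[31,-46,0,0],[31,-46,0,0],[31,-46,0,0]]' 0; python3 -m inch '[[31,-46,0,0],[31,-46,0,0],[31,-46,0,0],[31,-46,0,0],[31,-44,0,0],[31,-44,0,0],[0,0,0,0]]'
python3 - <<'E'
from h import *
o=monitor.get_obs();i=eyes.camera_info('wrist');im=eyes.camera('wrist')
cv2.imwrite('pics/w1.png',im[:,:,::-1]);np.save('w1.npy',i,allow_pickle=True)
print(o['tool_pos'],o['tool_rot'],i)
s=eyes.camera_info('scene')
for n,p in dict(p1=(468,212),p2=(335,172),p3=(293,270),p0=(432,303),nut=(382,265)).items():
    print(n,onz(s,(p[0]/5+260,p[1]/5+182),.095 if n!='nut' else .07)*1000)
E
```

```text
t: 1.1
tool_pos: [0.3525, -0.1859, 0.4043]
tool_rot: [0.998, 0.062, -0.0, -0.0]
contact_force: [1.3, -0.4, 0.6]
finger_gap: 0.0003
t: 1.98
tool_pos: [0.5036, 0.1083, 0.403]
tool_rot: [0.998, 0.065, -0.001, -0.0]
contact_force: [-0.5, -0.9, 0.0]
finger_gap: -0.0001
[0.50355048 0.10829592 0.40302772] [ 9.97887832e-01  6.49483188e-02 -1.21098661e-03 -3.52332767e-04] {'fx': 337.1858132216646, 'fy': 337.1858132216646, 'cx': 319.89325506390503, 'cy': 239.25966677223258, 'distortion': array([-0.03345652,  0.        ,  0.        ,  0.        ,  0.        ]), 'R': array([[ 0.12972657, -0.99154847, -0.00162444],
       [-0.94457736, -0.12407917,  0.30393745],
       [-0.30157028, -0.03789436, -0.9526906 ]]), 't': array([0.04449827, 0.45024099, 0.53423683])}
p1 [558.80369954 110.91398491  95.        ]
p2 [492.60064329  51.059725    95.        ]
p3 [556.56356721  -7.72380042  95.        ]
p0 [616.12714113  56.70107904  95.        ]
nut [555.90963691  53.47551117  70.        ]
```

View pics/w1.png

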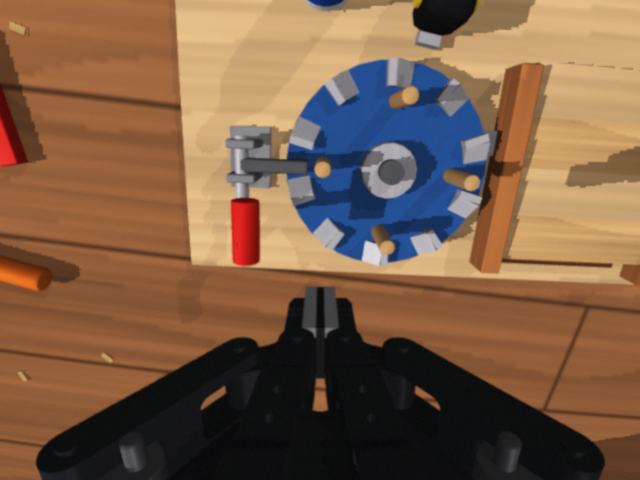

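The wrist view shows the nut at (392,171), the bar from (246,200) to (246,263), and peg tops at (411,95), (323,170), (387,247) and (472,183). The closed fingertips are at (320,290).

Run:
```python
from h import *
i=np.load('w1.npy',allow_pickle=True).item();im=cv2.cvtColor(cv2.imread('pics/w1.png'),4)
c,s,l=blob(mask(im,'red'),(246,232),50)
P=lambda uv,z:onz(i,uv,z)[:2]*1000
r=cv2.fitLine(np.argwhere(l)[:,::-1].astype(np.float32),cv2.DIST_L2,0,.01,.01).ravel()
b=P(c,.124);d=P(np.array(c)-r[:2]*25,.122)-P(np.array(c)+r[:2]*25,.122)
print('bar',c,s,b,'axis yaw',np.degrees(np.arctan2(d[1],d[0])))
cb,sb,lb=blob(mask(im,'blue'),(390,165),115)
h=cv2.convexHull(np.argwhere(lb)[:,::-1].astype(np.int32))[:,0]
hub,rad=cv2.minEnclosingCircle(np.array([P(q.astype(float),.042) for q in h]).astype(np.float32));hub=np.array(hub)
print('wheel',hub,rad,'nut',P((392,171),.07))
v=b-hub;print('yaw from bar',np.degrees(np.arctan2(v[1],v[0]))-110.56,np.linalg.norm(v))
for k,q in enumerate([(411,95),(323,169),(387,247),(472,183)]):
    p=P(q,.095);w=p-hub;print(k,p,np.linalg.norm(w),(np.degrees(np.arctan2(w[1],w[0]))-90*k+180)%360-180)
e=[P(q,.018) for q in((177,20),(190,262))];w=e[0]-e[1];print('edge yaw',np.degrees(np.arctan2(w[1],w[0])))
e=[P(q,.018) for q in((195,264),(470,278))];w=e[0]-e[1];print('edge2 yaw',np.degrees(np.arctan2(w[1],w[0]))-90)
print('tip proj',proj(i,[monitor.get_obs()['tool_pos']+np.array([0,0,-.173])]))
```

```text
bar [244.63746803 231.99936061] [ 232  201   27   64 1564] [500.33521557 168.49347035] axis yaw 4.23470687350156
wheel [555.28564453  52.87113953] 96.27580261230469 nut [556.2149074   53.11932724]
yaw from bar 4.859774406868155 128.01590927352015
0 [616.78876351  55.14412988] 61.54510645649215 2.1165351023925325
1 [552.45565904 114.46242058] 61.65626261204543 2.6307662142839376
2 [493.47673533  50.39468043] 61.858500674621794 2.294407115583681
3 [557.51967324  -8.868914  ] 61.78045883031511 2.0723110612025835
edge yaw 4.043130826034597
edge2 yaw 4.324686643622627
tip proj [[327.24347125 306.89611446]]
```

```bash
python3 -m inch '[[3,-16,0,0.053],[0,0,50,0],[0,0,50,0],[0,0,26,0],[0,0,0,0]]'; python3 -m inch '[[0,-8,0,0],[0,-8,0,0],[0,-8,0,0],[0,-8,0,0],[0,-8,0,0]]'
```

```text
t: 2.65
tool_pos: [0.5028, 0.1103, 0.2758]
tool_rot: [0.999, 0.042, -0.004, -0.004]
contact_force: [-0.2, -0.0, -0.1]
finger_gap: -0.0003
t: 3.28
tool_pos: [0.5032, 0.1291, 0.2795]
tool_rot: [0.998, 0.058, -0.001, -0.012]
contact_force: [1.2, 0.4, 0.1]
finger_gap: 0.0
```

Run:
```python
from h import *
for n in('side','wrist'):
    im=eyes.camera(n)[:,:,::-1]
    cv2.imwrite(f'pics/{n}2.png',im if n=='wrist' else cv2.resize(im[140:320,200:440],None,fx=3,fy=3))
o=monitor.get_obs();print({k:np.round(o[k],3) for k in o})
```

```text
{'t': np.float64(3.375), 'joint_positions': array([ 0.115,  0.042, -0.157,  1.372,  0.025,  3.141]), 'qd': array([-0.004,  0.001, -0.004, -0.001, -0.01 , -0.001]), 'joint_torque': array([  0.093, -33.449,  31.849,  -0.   ,   0.118,  -0.   ]), 'tool_pos': array([0.503, 0.129, 0.279]), 'tool_rot': array([ 0.998,  0.058, -0.001, -0.012]), 'contact_force': array([ 0.052, -0.227, -0.603]), 'moment': array([-0.021, -0.012,  0.001]), 'finger_gap': np.float64(0.0)}
```

View pics/wrist2.png

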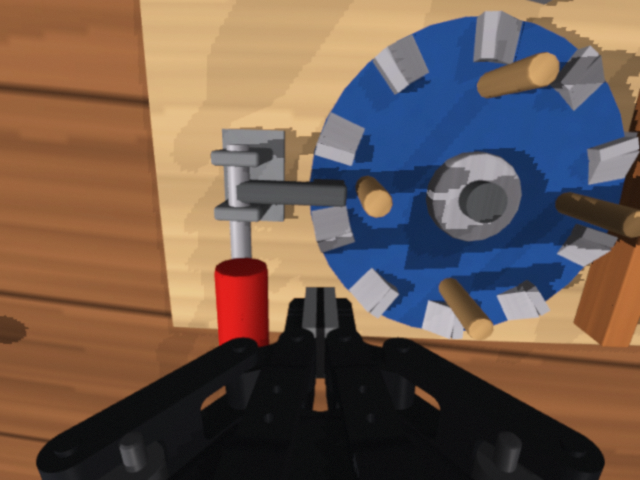

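The last wrist joint hit its 3.14 limit, so the pawl has not been touched yet. The bar sits left of the fingers at (242,300). I'll lift and turn the tool back a quarter turn.

```bash
python3 -m inch '[[0,0,-40,0],[0,0,0,-0.187],[0,0,0,-0.187],[0,0,0,-0.187],[0,0,0,-0.187],[0,0,0,-0.187],[0,0,0,-0.187],[0,0,0,-0.187]]'; python3 -m inch '[[0,0,0,-0.187],[0,0,0,0]]'
cat > st.py <<'E'
from h import *
o=monitor.get_obs();a=np.radians(4.4);v=o['tool_pos'][:2]*1000-[555.8,53]
from scipy.spatial.transform import Rotation as Ro
R=Ro.from_quat(o['tool_rot']).as_matrix()
print('t',round(o['t'],2),'clamp xy',np.round([v@[np.cos(a),np.sin(a)],v@[-np.sin(a),np.cos(a)]],1),'tip z',round(o['tool_pos'][2]*1000-173,1),'yaw-clamp',round(np.degrees(np.arctan2(R[1,0],R[0,0]))-4.4,2),'tilt',np.round(R[:2,2],4),'j6',round(o['joint_positions'][5],2),'F',np.round(o['contact_force'],1))
E
python3 st.py
```

```text
t: 4.38
tool_pos: [0.5033, 0.1277, 0.3191]
tool_rot: [0.755, 0.656, 0.007, -0.01]
contact_force: [0.4, -0.6, 0.8]
finger_gap: 0.0001
t: 4.62
tool_pos: [0.5033, 0.1277, 0.3191]
tool_rot: [0.694, 0.72, 0.008, -0.01]
contact_force: [-1.3, -0.1, 0.4]
finger_gap: 0.0002
t 4.62 clamp xy [-46.7  78.5] tip z 146.1 yaw-clamp 87.76 tilt [-0.0032  0.0245] j6 1.65 F [-1.3 -0.1  0.4]
```

```bash
python3 -m inch '[[0,2,0,-0.039],[0,0,43,0],[8,0,0,0],[8,0,0,0],[8,0,0,0],[8,0,0,0]]'; python3 st.py;  python3 -m inch '[[8,0,0,0],[8,0,0,0],[8,0,0,0],[0,0,0,0]]'; python3 st.py
```

```text
t: 5.38
tool_pos: [0.5033, 0.1617, 0.2788]
tool_rot: [0.679, 0.734, 0.009, -0.009]
contact_force: [-0.2, -0.7, -1.1]
finger_gap: 0.0001
t 5.38 clamp xy [-44.1 112.4] tip z 105.8 yaw-clamp 90.13 tilt [0.0002 0.0253] j6 1.67 F [-0.2 -0.7 -1.1]
t: 5.88
tool_pos: [0.5007, 0.1852, 0.2776]
tool_rot: [0.678, 0.735, 0.008, -0.009]
contact_force: [0.3, 0.1, 0.2]
finger_gap: -0.0002
t 5.88 clamp xy [-44.8 136.1] tip z 104.6 yaw-clamp 90.17 tilt [-0.0031  0.0246] j6 1.71 F [0.3 0.1 0.2]
```

```bash
python3 -m inch '[[-10,0,-3,0],[-40,-5,0,0],[-45,-10,0,0],[-9,0,0,0],[0,0,0,0]]'; python3 st.py
cat > bar.py <<'E'
from h import *
import sys
out={};a=np.radians(4.4);ex=np.array([np.cos(a),np.sin(a)]);ey=np.array([-ex[1],ex[0]]);H=np.array([555.8,53])
def cl(p): return np.round([(p[:2]*1000-H)@ex,(p[:2]*1000-H)@ey,p[2]*1000],1)
i=eyes.camera_info('wrist');im=eyes.camera('wrist');cv2.imwrite(f'pics/{sys.argv[1]}.png',im[:,:,::-1]);np.save(sys.argv[1]+'.npy',i,allow_pickle=True)
for n,q in(('scene',(362,201)),('side',(284,210))):
    im=eyes.camera(n);ii=eyes.camera_info(n);cv2.imwrite(f'pics/{sys.argv[1]}_{n}.png',im[:,:,::-1])
    try:
        c,s,_=blob(mask(im,'red'),q,22);out[n]=(ii,c);print(n,c,s,'z.12->',cl(onz(ii,c,.12)))
    except Exception as e: print(n,'none',e)
if len(out)==2:
    p,r=tri(*out.values());print('bar',cl(p),r)
E
python3 bar.py w3
```

```text
t: 6.5
tool_pos: [0.4942, 0.0789, 0.2783]
tool_rot: [0.679, 0.734, 0.008, -0.009]
contact_force: [0.4, 0.3, -0.1]
finger_gap: 0.0001
t 6.5 clamp xy [-59.5  30.6] tip z 105.3 yaw-clamp 90.0 tilt [-0.0024  0.0252] j6 1.51 F [ 0.4  0.3 -0.1]
scene [373.22972973 196.68918919] [368 191  11  13  74] z.12-> [-45.4 162.9 120. ]
side [275.73529412 203.52941176] [272 200   8   7  34] z.12-> [-56.4 159.8 120. ]
bar [-52.5 168.  111.2] [np.float64(0.5), np.float64(0.5)]
```

View pics/w3.png

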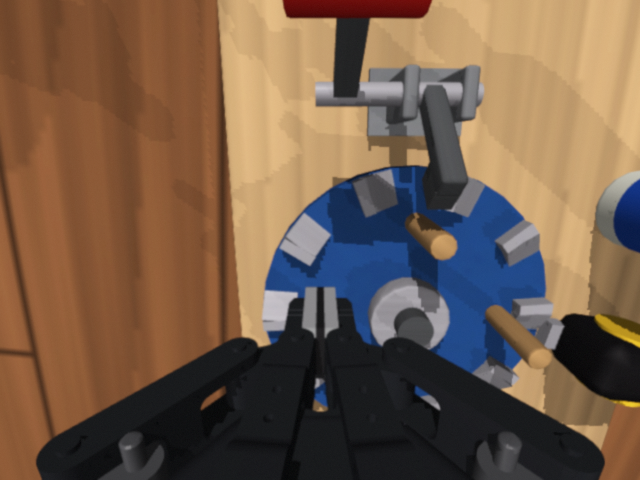

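The pawl is tipped back: the nose is raised off the wheel near (440,190) and the bar centre is at y≈165. Next I lower beside peg2 and push it.

```bash
python3 -m inch '[[0,4,0,0],[0,0,37,0],[0,0,0,0]]'; python3 st.py;  python3 -m inch '[[-8,0,0,0],[-8,0,0,0],[-6,0,0,0],[-6,0,0,0],[-6,0,0,0],[-6,0,0,0],[-6,0,0,0],[0,0,0,0]]'; python3 st.py; python3 bar.py w4
```

```text
t: 7.02
tool_pos: [0.4963, 0.0817, 0.238]
tool_rot: [0.678, 0.735, 0.006, -0.012]
contact_force: [-0.5, -0.5, -0.6]
finger_gap: -0.0005
t 7.03 clamp xy [-57.1  33.1] tip z 65.0 yaw-clamp 90.18 tilt [-0.01    0.0245] j6 1.51 F [-0.5 -0.5 -0.6]
t: 8.02
tool_pos: [0.5016, 0.0344, 0.2397]
tool_rot: [0.679, 0.734, 0.007, -0.009]
contact_force: [0.4, 1.5, 0.1]
finger_gap: 0.0003
t 8.03 clamp xy [-55.5 -14.4] tip z 66.7 yaw-clamp 90.07 tilt [-0.003   0.0231] j6 1.42 F [0.4 1.5 0.1]
scene [373.25       196.56944444] [368 191  12  12  72] z.12-> [-45.9 163.2 120. ]
side [277.08695652 202.91304348] [272 199  11   8  46] z.12-> [-50.8 159.5 120. ]
bar [-48.7 164.7 115.7] [np.float64(1.1), np.float64(1.1)]
```

View pics/w4.png

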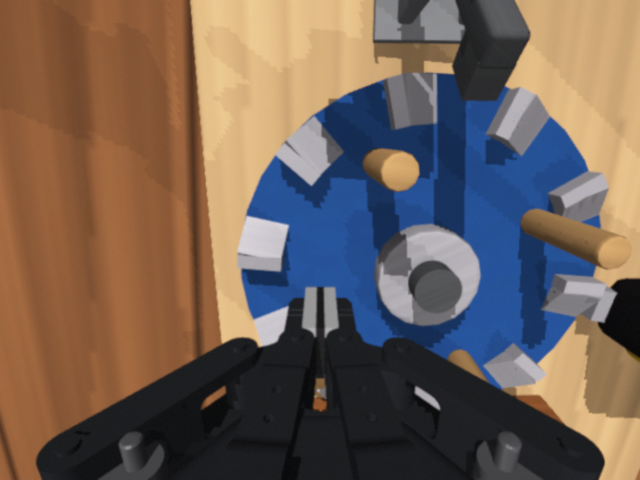

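Peg1's top is at (399,171), peg0's at (611,250) and the nut at (437,286). I'll work out the wheel angle from these.

```bash
cat > ang.py <<'E'
from h import *
import sys
f=sys.argv[1];i=np.load(f+'.npy',allow_pickle=True).item()
P=lambda uv,z:onz(i,uv,z)[:2]*1000
q=[float(x) for x in sys.argv[2:]]
n=P(q[:2],.07);print('nut',n)
for k,uv in((1,q[2:4]),(0,q[4:6])):
    for H in(n,np.array([555.8,53])):
        w=P(uv,.095)-H;print(k,np.linalg.norm(w).round(1),(np.arctan2(w[1],w[0])-np.pi/2*k-np.radians(4.4)).round(3))
E
python3 ang.py w4 437 286 399 171 611 250
```

```text
nut [553.88217718  55.38046356]
1 59.8 0.462
1 62.9 0.468
0 60.3 0.435
0 59.9 0.485
```

```bash
python3 -m inch '[[-4,0,0,0],[-3,0,0,0],[-2,0,0,0],[0,0,0,0],[0,0,0,0]]'; python3 st.py; python3 -m inch '[[10,-2,0,0],[0,0,-40,0],[0,0,-30,0],[0,0,0,0]]';python3 st.py; python3 bar.py w5
```

```text
t: 8.8
tool_pos: [0.5027, 0.0268, 0.2397]
tool_rot: [0.678, 0.735, 0.01, -0.01]
contact_force: [3.7, 4.1, -0.6]
finger_gap: -0.0001
t 8.8 clamp xy [-54.9 -22. ] tip z 66.7 yaw-clamp 90.18 tilt [-0.0011  0.0273] j6 1.4 F [ 3.7  4.1 -0.6]
t: 9.3
tool_pos: [0.5004, 0.0342, 0.3129]
tool_rot: [0.679, 0.734, 0.009, -0.007]
contact_force: [0.8, -0.5, 0.4]
finger_gap: 0.0
t 9.3 clamp xy [-56.7 -14.5] tip z 139.9 yaw-clamp 90.13 tilt [0.0023 0.0228] j6 1.42 F [ 0.8 -0.5  0.4]
scene [373.28767123 196.76712329] [368 191  12  12  73] z.12-> [-45.  162.8 120. ]
side [277.08695652 202.91304348] [272 199  11   8  46] z.12-> [-50.8 159.5 120. ]
bar [-48.5 164.9 115.1] [np.float64(0.9), np.float64(0.9)]
```

View pics/w5.png

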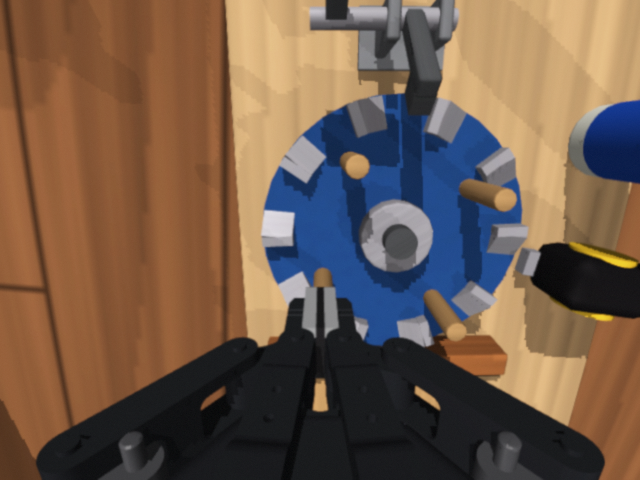

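```bash
python3 ang.py w5 400 241 355 165 503 199; python3 -m inch '[[30,3,-12,0],[40,3,0,0],[40,3,0,0],[40,3,0,0],[40,0,0,0],[30,0,0,0],[0,0,0,0]]';python3 st.py
```

```text
nut [553.83784656  54.67026957]
1 61.4 0.59
1 64.0 0.598
0 60.7 0.565
0 60.2 0.607
t: 10.32
tool_pos: [0.4933, 0.2557, 0.3253]
tool_rot: [0.677, 0.735, 0.006, -0.01]
contact_force: [-0.1, -0.8, 1.1]
finger_gap: 0.0002
t 10.32 clamp xy [-46.7 206.9] tip z 152.3 yaw-clamp 90.3 tilt [-0.0063  0.0232] j6 1.84 F [-0.1 -0.8  1.1]
```

```bash
python3 -m inch '[[0,0,30,0],[0,0,22,0],[-10,0,0,0],[-10,0,0,0],[-9,0,0,0],[-8,0,0,0],[0,0,0,0]]';python3 st.py; python3 -m inch '[[-7,0,0,0],[-6,0,0,0],[-6,0,0,0],[-5,0,0,0],[-4,0,0,0],[0,0,0,0]]';python3 st.py
```

```text
t: 11.2
tool_pos: [0.4974, 0.2178, 0.2751]
tool_rot: [0.679, 0.734, 0.008, -0.009]
contact_force: [0.2, 0.2, 0.8]
finger_gap: 0.0002
t 11.2 clamp xy [-45.6 168.8] tip z 102.1 yaw-clamp 90.05 tilt [-0.0018  0.0245] j6 1.78 F [0.2 0.2 0.8]
t: 11.95
tool_pos: [0.4993, 0.1904, 0.2738]
tool_rot: [0.679, 0.734, 0.008, -0.009]
contact_force: [-0.7, -0.3, 0.8]
finger_gap: -0.0002
t 11.95 clamp xy [-45.8 141.3] tip z 100.8 yaw-clamp 90.09 tilt [-0.003   0.0246] j6 1.72 F [-0.7 -0.3  0.8]
```

```bash
python3 -m inch '[[20,0,0,0],[30,0,0,0],[0,0,-40,0],[0,-10,-40,0],[-60,-40,0,0],[-60,-10,0,0],[-60,0,0,0],[0,0,0,0]]';python3 st.py; python3 bar.py w6
```

```text
t: 12.95
tool_pos: [0.4549, 0.0606, 0.351]
tool_rot: [0.681, 0.732, 0.008, -0.009]
contact_force: [0.4, 0.8, 0.9]
finger_gap: -0.0001
t 12.95 clamp xy [-100.    15.4] tip z 178.0 yaw-clamp 89.8 tilt [-0.002   0.0243] j6 1.48 F [0.4 0.8 0.9]
scene [361.31081081 200.        ] [356 194  11  13  74] z.12-> [-51.4 121.6 120. ]
side none attempt to get argmax of an empty sequence
```

View pics/w6.png

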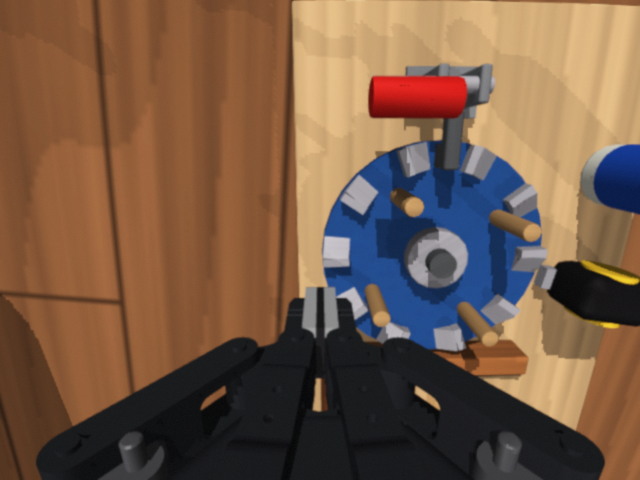

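The bar's scene pixel (361.3,200.0) matches the starting one (361.2,200.0) to 0.1 px, so the pawl is fully down. The nose sits between two teeth at (452,160), and nothing else was touched. Handing in.

```bash
python3 ang.py w6 441 263 410 205 530 231; python3 -c "
from workcell import order;print(order.close_job())"
```

```text
nut [553.04818658  54.87919811]
1 62.3 0.597
1 65.5 0.612
0 61.3 0.566
0 60.4 0.618
the job is handed in; nothing more can be done
None
```

The job is handed in: I tipped the pawl back by its red bar, pushed the wheel back one notch by peg2, and tipped the pawl down into that notch. The clock was at about 13 s when I handed in.

**Last checks:**
- **Pawl:** the thumb bar is back at its starting pixel in the scene view, to 0.1 px, so the pawl reads fully down. The side camera no longer had a view of the bar, so that cross-check failed. The wrist view shows the nose between two teeth.
- **Wheel:** two pegs, each measured from the known hub and from the nut seen in the picture, gave 0.57 to 0.62 rad. That is about 0.6, within the 0.1 rad play about 0.628.
- **Forces and clearance:** the largest wrist force I read was about 5.5 N, while pushing the wheel. The arm ended clear of everything. I checked the panel and loose items only by eye in the wrist view, and not all of them were in it.

**What went wrong:** the first approach ran the last wrist joint to its 3.14 rad range limit, though not past the reported range. I backed off and turned the tool a quarter turn. That left a 1.4 degree tool tilt, which I allowed for.

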